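Set the pigeon carrier's hatch to its airing notch

ROBOT

A 6-joint arm with a two-finger parallel gripper is mounted at the origin on the work surface. World frame = base frame: x ahead of the robot, y to its left, z up, the work surface at z = 0. Lengths are in m, angles in degrees, forces in N, time in s.
With the tool pointing down it reaches from about 0.25 to 0.725 m from the base axis. Payload 9.7 kg.
Tool frame: the origin (TCP) lies at the very end of the fingers, on their centre line; the grasp point (between the pads) lies 19 mm behind it; z points along the fingers, y is the line along which they close (so a half turn about z gives the same grasp; the last joint's range is limited). The gripper opens to 85 mm and grips with 20 to 120 N. Pads are 22 mm wide; open, the fingers measure 114 mm over their backs; the gripper's body (76 mm by 85 mm) begins 54 mm behind the grasp point. The pads swing forward as they close: fully open they stand 13 mm farther back than shut.
Start: joints at [75.974, 4.979, 10.078, 95.1, 0, 90], TCP at [0.133, 0.534, 0.231] pointing down, gripper open.
Joint ranges: [-179.16, 179.16], [-48.56, 103.87], [-65.8, 70.77], [-126.05, 130.52], [-82.76, 87.17], [-180, 180]. Speed limits (degrees/s): [127.2, 127.2, 147.25, 180, 180, 180].

INTERFACE

Orientations are given as [roll, pitch, yaw] about the fixed x, y, z axes, in that order (R = Rz(yaw) Ry(pitch) Rx(roll)).
In Python, from workcell import bot gives the robot as it stands.
- The arm moves only by the tool arm_command, never from a script. Its argument "series" is a list of rows, each a list of 4 numbers: the shift along the tool's x, y, z in m, then the turn about the tool's z in rad. A call has exactly 5 rows; each row is the pose to reach, as a shift and turn from the pose commanded when the call began, along the tool's axes at that moment; what a row does not reach only later rows make up. A row lasts 1/10 s, in which the tool goes at most 50 mm and 8.59 degrees, less where a joint would pass 70% of its speed; a pose out of reach is approached as far as the arm can. A call with a gripper value outside its range is refused whole. "hand" is the finger opening in m, from 0 to 0.0854, set as the call begins (left out, the last holds). The fingers move at their own pace and stop on an object; "grip_force" is the grip in N (left out, the last holds). Time passes only in rows, so rows that repeat a pose let the fingers close, or fill a call up. It gives the time, the measured TCP pose, the force, the opening and the grip force at its end, in the units of the state.
- bot.get_obs(): the state, without advancing time (a new reading comes with each control period).
- bot.camera(name): name is "scene" or "top"; returns a dict with "color" (400x640x3 uint8, blue, green, red), "camera_matrix" (3x3 intrinsics, pixels), "xyz" and "orientation" of the camera in the world. Camera axes: x right, y up, looking along -z (the intrinsics and any distortion apply to the point x, -y, -z); pixel columns grow to the right and rows downward; lengths in m; the calibration is good to about 2 mm. A picture is of the moment at which its call begins. There is no depth.
- bot.job_done(): hands the job in; it is judged then, once.
Trained networks look in the newest picture that a camera, given by its name, has taken for a name from the list of things; names that differ only in an ending like _2 or _b are one class to them, and where a whole thing is asked for, a point or a joint stands for the part that bears it (a point fixed in the world has none). Each returns a list of dicts, best first, with "confidence" (0 to 1); they miss things now and then, are a little off and sometimes report something else, mostly with a low value. They report only what shows in the picture. A call takes as long as a camera call.
- bot.find_in(camera, target): "location" ([column, row] in pixels, amid what is visible of it).
- bot.mark_of(camera, target): "location" ([column, row] in pixels: a listed point, or the origin of a listed thing).
The state is a dict: "time": time; "q": joint angles; "qd": joint speeds; "joint_efforts": joint torques, N m; "ee_pos": TCP position; "tcp_rot": TCP orientation; "wrist_force": force on the tool from outside, world axes, zero at the start; "torque": the same for the moment, N m; "opening": finger opening in m; "grasp_force": force on a finger pad.
Only numpy, scipy, OpenCV 4.12 (cv2) and the standard library are available. Lean on these libraries where they do the work, as an engineer would, in place of code of your own. Each camera call takes 0.05 s, during which the arm holds its last target. There are 200 camera calls.

TASK

Set the pigeon carrier's sliding hatch to its airing position: with closed fingertips, push gently against the rear face of the blue cleat, in the closing direction, until the hatch's spring plunger drops into the notch of the yellow catch plate, and stop there without running past the notch. Only push, do not pinch the cleat, leave the things around the carrier alone, and finish clear of everything.

Things in the scene. Friction and masses are not known exactly. Their poses are not given: they have to be found in the camera images.
- carrier: Fixed wooden pigeon carrier with metal sides, 250 (its x) by 400 (its y) by 200 mm high; origin at the centre of its underside, z up, turned by up to 0.3 rad. The hatch slides on its top along the carrier's y axis between metal guides at x = +-91 mm, 12 mm high; +y is the closing direction (from the barred half of the top, over the open half).
- hatch (a joint): Travel of the sliding plywood hatch along the carrier's +y, in m: 0 = fully open, 0.17 = fully shut. The hatch is 168 by 170 by 10 mm and its upper face lies 211 mm above the work surface. It slides with about 1.2 N of friction plus 4 N per m/s, and stays where it is left.
- push_face (a point): Centre of the rear (-y) face of the blue cleat, the face to push, 20 mm above the hatch's upper face; it moves with the hatch. The cleat is an upright bar across the middle of the hatch: 110 mm along the carrier's x, 20 mm thick, 40 mm high (top 251 mm above the work surface). Behind it the hatch goes on flat for 75 mm. Fingers on its rear and front faces at once count as pinching.
- pin_line (a point): Point of the hatch on the plunger's centre line, at the hatch's underside, 108 mm to the carrier's +x of the hatch's middle; it lies 10 mm ahead (carrier +y) of the push face and moves with the hatch.
- plunger (a joint): Height of the spring plunger (steel ball roller of 16 mm diameter under a rod with a red cap, in a black block on the hatch's +x edge) above its lowest position, in m: about 0 away from the catch plate and in the notch, about 0.0036 on top of the plate.
- catch: Yellow catch plate, 16 mm wide, 6 mm thick, on the carrier's +x top rail under the plunger's path; axes as the carrier's, origin in the middle of the notch, on the wooden top. Notch: 13 mm long (y -6.5 to +6.5), black bottom. Its place along y differs each time. The hatch is set when pin_line has the same y as this origin.
- flask_mid (a point): Middle (half-way up) of the upright blue-green drinking flask, 66 mm diameter, 220 mm high; loose, not to be moved.
- tin_mid (a point): Middle of the upright white jar with a red lid, 68 mm diameter, 70 mm high; loose, not to be moved.
- mouse_mid (a point): Middle of the white computer mouse, 100 x 58 x 30 mm; loose, not to be moved.
- notch_mark (a point): Black mark, 6 mm wide, on the yellow tab on the rail's outer (+x) side: it has the same y as the notch's middle. From -y a ramp (29.5 to 9.5 mm before the notch's middle) takes about 5 N in all to push over; then the steel roller snaps into the notch by itself (the push drops to nothing); after that a steep edge resists with about 10 to 12 N before the hatch runs past.

How it is judged (in metres and radians):
On the way:
1. the fingers push against the rear face of the blue cleat (contact force between hatch_c3 and the fingers above 0.3 N), for 0.1 s.
At the end, for the whole second after the job is handed in: The plunger is down in the notch (within 3 mm of its middle, plunger no more than 1.5 mm up), the hatch is at rest, and flask, jar and mouse are within 15 mm of where they stood (y of pin_line in the frame of catch between -0.003 and 0.003 m and value of joint plunger below 0.0015 m and velocity of joint hatch between -0.005 and 0.005 m/s and distance of each of flask_mid, tin_mid, mouse_mid from where it was at the start of the episode below 0.015 m); the robot touches nothing.
It fails at once if the hatch is run past the notch (plunger more than 12 mm beyond its middle) (y of pin_line in the frame of catch above 0.012 m).
It fails at once if the cleat is pinched (fingers on both its faces at once) (contact force between each of hatch_c3, hatch_c4 and the fingers above 0.5 N).
It fails at once if the hatch is pushed or pressed with more than 25 N (contact force between hatch and the fingers above 25 N).
It fails at once if the flask, the jar or the mouse is moved by more than 15 mm (distance of any of flask_mid, tin_mid, mouse_mid from where it was at the start of the episode above 0.015 m).
It also fails if it takes over 51 s, if anything falls off the work surface, if the arm or the gripper's body presses on something with over 40 N, if the wrist force passes 120 N, or if a joint passes its speed limit or range.

## Working session

There is one attempt and no reset: what is moved stays moved. The work goes in short steps, Python scripts to look and compute and a tool call to move; the robot and the scene stay as the last step left them, time stands still between calls to the robot, and variables do not carry over. Pictures are saved under pics/ and viewed, at most 10 in all, crops included, and the job is handed in when it is done.

Besides the shell and the picture viewer there is one more tool, called after "Request:" as a command line: name --pt "numbers of a row" for each row, then --argument value for the rest. arm_command: Moves the arm, as the interface text tells. Its arguments: {"type":"object","properties":{"series":{"type":"array"},"hand":{"type":"number"},"grip_force":{"type":"number"}},"required":["series"]}

```bash
mkdir -p pics; cat > h.py <<'E'
import numpy as np, cv2
from scipy.spatial.transform import Rotation as R
from workcell import bot
def ray(c,px):
    K=np.array(c["camera_matrix"]);d=np.linalg.inv(K)@[px[0],px[1],1]
    o=np.array(c["orientation"],float)
    M=o if o.shape==(3,3) else R.from_euler('xyz',o,degrees=True).as_matrix()
    return np.array(c["xyz"],float),M@(d*[1,-1,-1])
def at(c,px,z):
    p,d=ray(c,px);return p+d*(z-p[2])/d[2]
def proj(c,P):
    o=np.array(c["orientation"],float)
    M=o if o.shape==(3,3) else R.from_euler('xyz',o,degrees=True).as_matrix()
    q=M.T@(np.array(P)-c["xyz"]);q=np.array(c["camera_matrix"])@(q*[1,-1,-1]);return q[:2]/q[2]
E
python3 - <<'E'
from h import *
o=bot.get_obs();print(o)
H=dict(carrier=0,push_face=.231,pin_line=.201,catch=.2,notch_mark=.2,flask_mid=.11,tin_mid=.035,mouse_mid=.015)
for n in("scene","top"):
    c=bot.camera(n);cv2.imwrite(f"pics/{n}0.png",c["color"]);print(n,c["xyz"],c["orientation"],c["camera_matrix"], [k for k in c])
    for t,z in H.items():
        for m in bot.mark_of(n,t)[:2]: print(t,m,at(c,m["location"],z).round(4))
E
```

```text
{'time': 0.0, 'q': array([ 7.59741557e+01,  5.00981311e+00,  1.00317647e+01,  9.51002570e+01,
       -1.58822667e-03,  8.99998277e+01]), 'qd': array([ 0.04170906,  0.10886544,  0.0726996 ,  0.00157889, -0.0124681 ,
       -0.01757563]), 'joint_efforts': array([ 6.12775129e-04, -5.20386565e+01,  4.64801466e+01,  1.64480740e-02,
       -2.05864637e-05,  2.18917705e-06]), 'ee_pos': array([0.1332442 , 0.53335563, 0.23057134]), 'tcp_rot': array([-1.79921695e+02,  1.58798977e-03,  1.65974330e+02]), 'wrist_force': array([ 1.02992847, -0.41698257,  0.37972308]), 'torque': array([-0.00434732,  0.02606492,  0.00291547]), 'grasp_force': 0.0, 'opening': 0.08550522176680163}
scene [ 1.12922804 -0.25357396  0.90430501] [39.35745965 -0.3843491  60.0883234 ] [[458.98201037   0.         315.27932146]
 [  0.         458.98201037 200.87238484]
 [  0.           0.           1.        ]] ['color', 'camera_matrix', 'xyz', 'orientation']
push_face {'location': [222.5, 190.0], 'confidence': 0.91} [ 0.5408 -0.1166  0.231 ]
pin_line {'location': [251.9, 237.2], 'confidence': 0.88} [ 0.6491 -0.1078  0.201 ]
ca
[... 885 characters left out ...]
_matrix', 'xyz', 'orientation']
carrier {'location': [353.9, 226.2], 'confidence': 0.91} [ 0.5484 -0.0578  0.    ]
push_face {'location': [383.0, 228.1], 'confidence': 0.63} [ 0.5437 -0.1156  0.231 ]
pin_line {'location': [376.8, 185.6], 'confidence': 0.85} [ 0.651  -0.1038  0.201 ]
catch {'location': [340.6, 181.2], 'confidence': 0.62} [ 0.6621 -0.0122  0.2   ]
notch_mark {'location': [343.9, 175.8], 'confidence': 0.43} [ 0.6759 -0.0205  0.2   ]
flask_mid {'location': [251.8, 239.6], 'confidence': 0.79} [0.5108 0.2259 0.11  ]
tin_mid {'location': [460.4, 241.9], 'confidence': 0.67} [ 0.5047 -0.3599  0.035 ]
mouse_mid {'location': [376.7, 158.7], 'confidence': 0.68} [ 0.7463 -0.1236  0.015 ]
```

```bash
python3 -c "
import cv2,numpy as np
a=cv2.imread('pics/scene0.png');b=cv2.imread('pics/top0.png')
cv2.imwrite('pics/both.png',cv2.resize(np.vstack([a,b]),(480,600),interpolation=cv2.INTER_AREA))"
```

```text
(no output)
```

View pics/top0.png

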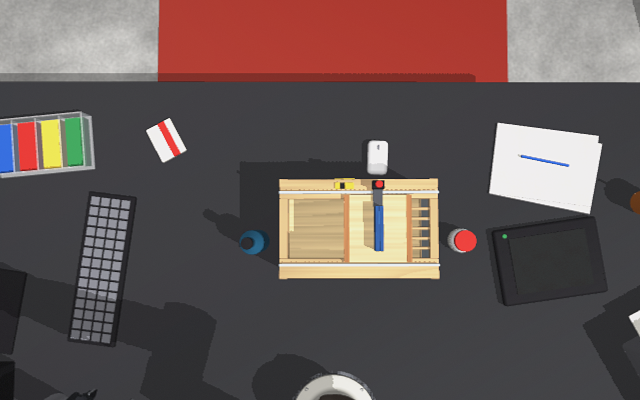

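View pics/scene0.png

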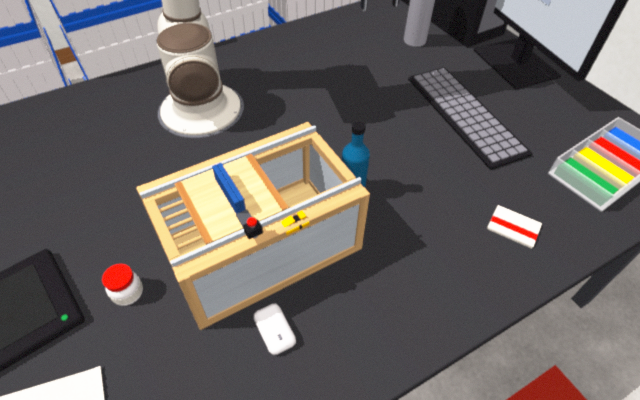

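The top view shows the carrier nearly aligned with the world axes: cleat at about (379,228), plunger cap (378,184), notch mark (343,186). The scene view agrees: cleat (228,188), plunger (252,228), yellow plate (296,221). I'll measure the yaw and zoom in on the catch.

```bash
python3 - <<'E'
from h import *
c=bot.camera("top");t=c["color"];s=bot.camera("scene")
# carrier yaw from cleat blue pixels and metal guides
hsv=cv2.cvtColor(t,cv2.COLOR_BGR2HSV)
m=cv2.inRange(hsv,(100,120,60),(125,255,255));m[:,:350]=0;m[:,410:]=0;m[:195]=0;m[260:]=0
ys,xs=np.nonzero(m);P=np.array([at(c,(x,y),.251)[:2] for x,y in zip(xs,ys)])
print("cleat",P.mean(0),P.min(0),P.max(0)); u=np.linalg.svd(P-P.mean(0))[2][0];print("cleat yaw",np.degrees(np.arctan2(u[1],u[0])))
g=cv2.cvtColor(t,cv2.COLOR_BGR2GRAY).astype(float)
for r0,r1 in((186,196),(258,270)):
    cols=[x for x in range(285,435) if not 365<x<390]; w=np.clip(t[r0:r1,cols].min(2).astype(float)-180,0,None)
    r=(w*np.arange(r0,r1)[:,None]).sum(0)/(w.sum(0)+1e-6);ok=w.sum(0)>20
    f=np.polyfit(np.array(cols)[ok],r[ok],1);f=np.polyfit(*(lambda a,b:(a[abs(b-np.polyval(f,a))<1],b[abs(b-np.polyval(f,a))<1]))(np.array(cols)[ok],r[ok]),1)
    A,B=at(c,(290,np.polyval(f,290)),.212),at(c,(430,np.polyval(f,430)),.212);d=A-B;print("guide",ok.sum(),A,B,np.degrees(np.arctan2(-d[0],d[1])))
a=cv2.resize(t[165:215,320:400],(800,500),interpolation=cv2.INTER_CUBIC)[:, :]
b=cv2.resize(s["color"][195:260,235:325],None,fx=6,fy=6,interpolation=cv2.INTER_CUBIC)
cv2.imwrite("pics/zt.png",a);cv2.imwrite("pics/zs.png",b)
E
```

```text
cleat [ 0.54394392 -0.10232219] [ 0.49088509 -0.11091416] [ 0.59715515 -0.09376911]
cleat yaw 179.85473909750468
guide 126 [0.63382    0.11530645 0.212     ] [ 0.63555072 -0.23569284  0.212     ] 0.2825144415372268
guide 126 [0.45160707 0.11402117 0.212     ] [ 0.45395102 -0.23427983  0.212     ] 0.38557678013289526
```

View pics/zt.png

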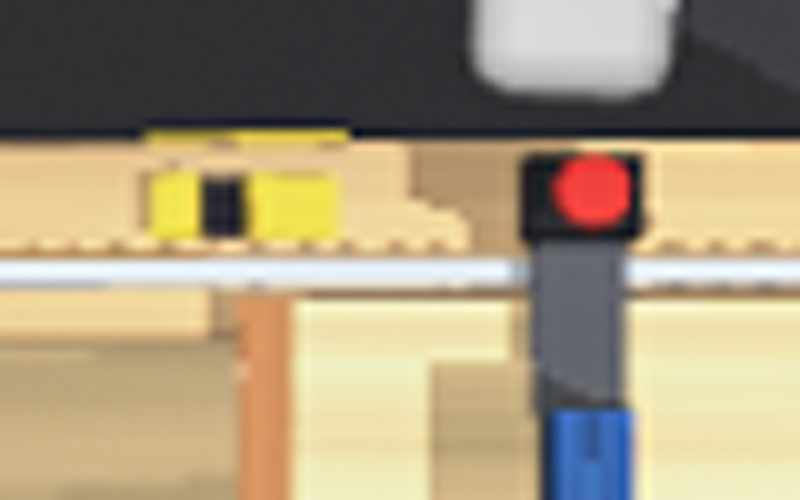

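View pics/zs.png

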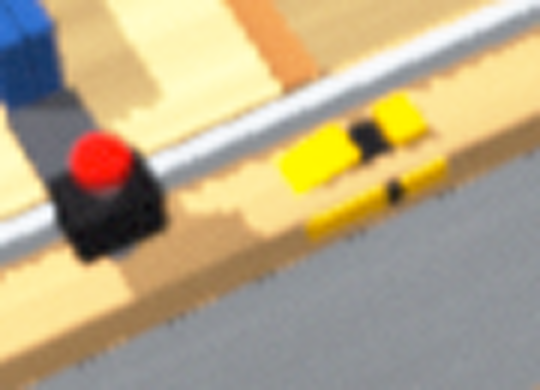

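The carrier is turned by about +0.3°, and the cleat centre is at y ≈ -0.102, so the push face is at about -0.112. In the top crop the notch is at (223,207), which is full-picture (342.3,185.7). In the scene crop it is at (368,140), which is full-picture (296,218). I'll close the fingers, rise and head over.

Request:
arm_command --pt "0 0 -0.04 0.14" --pt "0 0 -0.08 0.28" --pt "0 0 -0.12 0.42" --pt "-0.03 -0.03 -0.13 0.56" --pt "-0.06 -0.06 -0.13 0.7" --hand 0 --grip_force 40

```text
time: 1.5
ee_pos: [0.1774, 0.4613, 0.3628]
tcp_rot: [179.9, -0.1, 125.6]
wrist_force: [1.4, 0.1, 0.3]
opening: 0.0124
grasp_force: 0.0
```

```bash
cat > go.py <<'E'
import sys
from h import *
def show(T,yaw=90.3):
    o=bot.get_obs();M=R.from_euler('xyz',o["tcp_rot"],degrees=True).as_matrix()
    print(round(o["time"],2),o["ee_pos"].round(4),o["tcp_rot"].round(2),o["wrist_force"].round(2),round(o["opening"],4),"shift",(M.T@(np.array(T)-o["ee_pos"])).round(4),"turn",np.radians(o["tcp_rot"][2]-yaw).round(3))
show([float(v) for v in sys.argv[1:4]])
E
python3 go.py .544 -.155 .36; python3 - <<'E'
from h import *
c=bot.camera("top");s=bot.camera("scene")
for z in(.2,.203,.206):print(z,at(c,(342.25,185.7),z),at(s,(296,218),z))
print("cap top",at(c,(378.8,183.5),.24))
E
```

```text
1.5 [0.1774 0.4613 0.3628] [ 1.7988e+02 -7.0000e-02  1.2565e+02] [1.43 0.13 0.32] 0.0124 shift [-0.7145 -0.0613  0.0018] turn 0.617
0.2 [ 0.65062139 -0.01635937  0.2       ] [ 0.64950225 -0.01495588  0.2       ]
0.203 [ 0.65036183 -0.01625529  0.203     ] [ 0.65154565 -0.01597228  0.203     ]
0.206 [ 0.65010228 -0.01615121  0.206     ] [ 0.65358905 -0.01698868  0.206     ]
cap top [ 0.6528272 -0.1045277  0.24     ]
```

Request:
arm_command --pt "-0.04 -0.003 0 0.13" --pt "-0.085 -0.007 0 0.26" --pt "-0.13 -0.011 0 0.39" --pt "-0.175 -0.015 0 0.52" --pt "-0.22 -0.019 0 0.617"

```text
time: 2.1
ee_pos: [0.2908, 0.2702, 0.3612]
tcp_rot: [180.0, -0.0, 90.3]
wrist_force: [1.0, 1.2, -0.0]
opening: -0.0001
grasp_force: 0.0
```

```bash
python3 go.py .544 -.155 .36
```

```text
2.1 [0.2908 0.2702 0.3612] [ 1.7999e+02 -2.0000e-02  9.0320e+01] [ 0.96  1.21 -0.02] -0.0001 shift [-0.4266  0.2508  0.0012] turn 0.0
```

Request:
arm_command --pt "-0.04 0.024 0 0" --pt "-0.08 0.048 0 0" --pt "-0.12 0.072 0 0" --pt "-0.16 0.096 0 0" --pt "-0.2 0.12 0 0"

```text
time: 2.6
ee_pos: [0.413, 0.0709, 0.3613]
tcp_rot: [180.0, -0.0, 90.6]
wrist_force: [0.3, 0.9, 0.8]
opening: -0.0002
grasp_force: 0.0
```

Request:
arm_command --pt "-0.043 0.024 0 0" --pt "-0.086 0.048 0 0" --pt "-0.129 0.073 0 0" --pt "-0.172 0.098 0 0" --pt "-0.21 0.123 0 0"

```text
time: 3.1
ee_pos: [0.538, -0.1385, 0.361]
tcp_rot: [180.0, -0.0, 90.5]
wrist_force: [0.7, 1.7, 0.8]
opening: -0.0
grasp_force: 0.0
```

```bash
python3 go.py .544 -.155 .226
```

```text
3.1 [ 0.538  -0.1385  0.361 ] [179.99  -0.    90.52] [0.65 1.73 0.82] -0.0 shift [-0.0166  0.0058  0.135 ] turn 0.004
```

Request:
arm_command --pt "-0.012 0.003 0 0" --pt "-0.012 0.003 0.035 0" --pt "-0.012 0.003 0.07 0" --pt "-0.012 0.003 0.1 0" --pt "-0.012 0.003 0.1 0"

```text
time: 3.6
ee_pos: [0.5388, -0.1474, 0.2571]
tcp_rot: [-179.6, -0.1, 90.6]
wrist_force: [-0.1, 0.5, -0.6]
opening: -0.0001
grasp_force: 0.0
```

```bash
python3 go.py .544 -.145 .226; python3 - <<'E'
from h import *
c=bot.camera("scene");cv2.imwrite("pics/s1.png",cv2.resize(c["color"][60:310,120:400],None,fx=2,fy=2))
E
```

```text
3.6 [ 0.5388 -0.1474  0.2571] [-1.7963e+02 -1.1000e-01  9.0570e+01] [-0.06  0.53 -0.56] -0.0001 shift [0.0023 0.0054 0.0311] turn 0.005
```

View pics/s1.png

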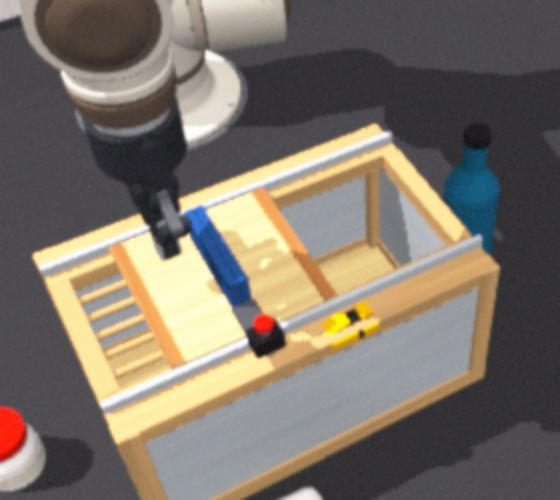

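The fingers are behind the cleat (crop (170,240)), over the hatch, and clear. I'll lower them and approach.

Request:
arm_command --pt "0 0.003 0.015 0" --pt "0 0.005 0.031 0" --pt "0.005 0.005 0.031 0" --pt "0.012 0.005 0.031 0" --pt "0.018 0.005 0.031 0"

```text
time: 4.15
ee_pos: [0.5455, -0.1296, 0.2323]
tcp_rot: [179.9, 0.0, 90.5]
wrist_force: [0.3, -0.3, 0.6]
opening: 0.0003
grasp_force: 0.0
```

Request:
arm_command --pt "0.003 0 0 0" --pt "0.006 0 0 0" --pt "0.009 0 0 0" --pt "0.012 0 0 0" --pt "0.015 0 0 0"

```text
time: 4.65
ee_pos: [0.545, -0.1152, 0.2304]
tcp_rot: [180.0, 0.0, 90.5]
wrist_force: [0.0, -0.4, 0.9]
opening: 0.0
grasp_force: 0.7
```

```bash
python3 go.py .544 -.08 .226
```

```text
4.65 [ 0.545  -0.1152  0.2304] [1.7999e+02 1.0000e-02 9.0510e+01] [ 0.02 -0.41  0.91] 0.0 shift [ 0.0352 -0.0007  0.0044] turn 0.004
```

Request:
arm_command --pt "0.003 0 0 0" --pt "0.007 0 0 0" --pt "0.011 0 0 0" --pt "0.015 0 0 0" --pt "0.018 0 0 0"

```text
time: 5.15
ee_pos: [0.5448, -0.0969, 0.2302]
tcp_rot: [-180.0, -0.0, 90.5]
wrist_force: [1.2, -1.1, 0.1]
opening: 0.0001
grasp_force: 0.7
```

Request:
arm_command --pt "0.003 0 0 0" --pt "0.007 0 0 0" --pt "0.011 0 0 0" --pt "0.015 0 0 0" --pt "0.018 0 0 0"

```text
time: 5.65
ee_pos: [0.5446, -0.0789, 0.2303]
tcp_rot: [-180.0, -0.0, 90.5]
wrist_force: [1.3, -1.6, 1.0]
opening: -0.0004
grasp_force: 0.7
```

```bash
python3 go.py .544 -.067 .23;python3 - <<'E'
from h import *
c=bot.camera("top");cv2.imwrite("pics/t2.png",cv2.resize(c["color"][165:265,300:400],None,fx=6,fy=6,interpolation=cv2.INTER_CUBIC))
s=bot.camera("scene");cv2.imwrite("pics/s2.png",cv2.resize(s["color"][140:260,180:340],None,fx=5,fy=5,interpolation=cv2.INTER_CUBIC))
E
```

```text
5.65 [ 0.5446 -0.0789  0.2303] [-180.     -0.     90.53] [ 1.26 -1.61  1.03] -0.0004 shift [ 0.0119 -0.0005  0.0003] turn 0.004
```

View pics/s2.png

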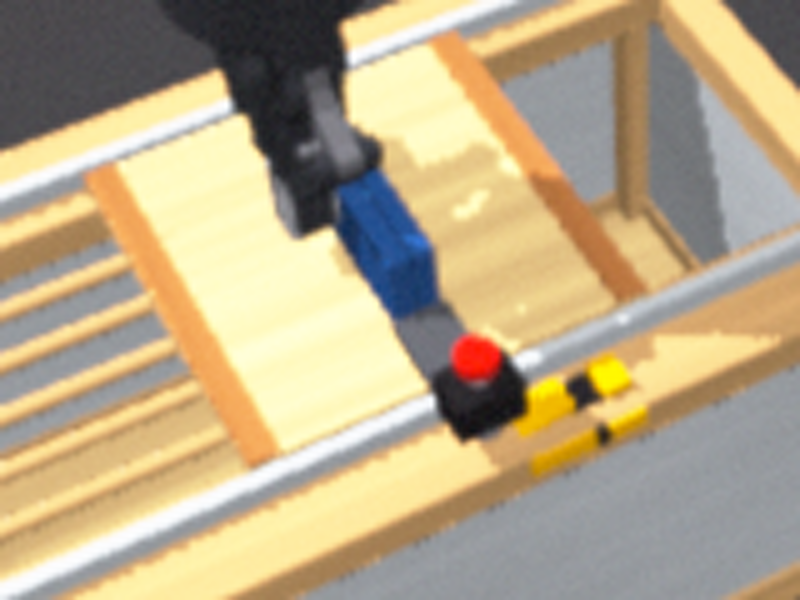

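The fingers are in contact and the hatch is following. The plunger (crop (480,390)) is still short of the yellow plate, whose notch is at (580,390). Slow down from here.

Request:
arm_command --pt "0.002 0 0 0" --pt "0.004 0 0 0" --pt "0.006 0 0 0" --pt "0.008 0 0 0" --pt "0.01 0 0 0"

```text
time: 6.25
ee_pos: [0.5444, -0.0692, 0.2302]
tcp_rot: [-180.0, 0.0, 90.5]
wrist_force: [-0.1, -1.0, -0.2]
opening: -0.0004
grasp_force: 0.6
```

Request:
arm_command --pt "0.001 0 0 0" --pt "0.002 0 0 0" --pt "0.003 0 0 0" --pt "0.004 0 0 0" --pt "0.005 0 0 0"

```text
time: 6.75
ee_pos: [0.5445, -0.0642, 0.2303]
tcp_rot: [-180.0, -0.0, 90.5]
wrist_force: [-0.5, -1.0, -0.8]
opening: 0.0003
grasp_force: 0.6
```

Request:
arm_command --pt "0.001 0 0 0" --pt "0.002 0 0 0" --pt "0.003 0 0 0" --pt "0.004 0 0 0" --pt "0.005 0 0 0"

```text
time: 7.25
ee_pos: [0.5444, -0.0593, 0.2303]
tcp_rot: [-180.0, 0.0, 90.5]
wrist_force: [-0.2, -2.9, -0.6]
opening: -0.0
grasp_force: 1.1
```

```bash
python3 go.py .544 -.047 .23
```

```text
7.25 [ 0.5444 -0.0593  0.2303] [-1.800e+02  1.000e-02  9.051e+01] [-0.21 -2.88 -0.61] -0.0 shift [ 0.0123 -0.0003  0.0003] turn 0.004
```

On the ramp (-2.9 N). I'll go on in small steps.

Request:
arm_command --pt "0.001 0 0 0" --pt "0.002 0 0 0" --pt "0.003 0 0 0" --pt "0.004 0 0 0" --pt "0.005 0 0 0"

```text
time: 7.75
ee_pos: [0.5444, -0.0544, 0.2303]
tcp_rot: [180.0, 0.0, 90.5]
wrist_force: [0.3, -5.3, -0.8]
opening: 0.0001
grasp_force: 2.5
```

Request:
arm_command --pt "0.001 0 0 0" --pt "0.002 0 0 0" --pt "0.003 0 0 0" --pt "0.004 0 0 0" --pt "0.004 0 0 0"

```text
time: 8.25
ee_pos: [0.5444, -0.0503, 0.2303]
tcp_rot: [180.0, 0.0, 90.5]
wrist_force: [-0.4, -3.8, -1.2]
opening: 0.0002
grasp_force: 2.1
```

Request:
arm_command --pt "0.0005 0 0 0" --pt "0.001 0 0 0" --pt "0.0015 0 0 0" --pt "0.002 0 0 0" --pt "0.002 0 0 0"

```text
time: 8.75
ee_pos: [0.5444, -0.0481, 0.2303]
tcp_rot: [180.0, -0.0, 90.5]
wrist_force: [-0.2, -2.1, -0.7]
opening: 0.0002
grasp_force: 1.5
```

Request:
arm_command --pt "0.0005 0 0 0" --pt "0.001 0 0 0" --pt "0.0015 0 0 0" --pt "0.002 0 0 0" --pt "0.002 0 0 0"

```text
time: 9.25
ee_pos: [0.5443, -0.0461, 0.2303]
tcp_rot: [180.0, -0.0, 90.5]
wrist_force: [-0.7, -2.1, -0.2]
opening: -0.0001
grasp_force: 0.8
```

Request:
arm_command --pt "0.0005 0 0 0" --pt "0.001 0 0 0" --pt "0.0015 0 0 0" --pt "0.002 0 0 0" --pt "0.002 0 0 0"

```text
time: 9.75
ee_pos: [0.5444, -0.044, 0.2303]
tcp_rot: [180.0, -0.0, 90.5]
wrist_force: [-0.1, -0.5, 0.5]
opening: -0.0
grasp_force: 0.0
```

```bash
python3 - <<'E'
from h import *
c=bot.camera("top");s=bot.camera("scene")
a=cv2.resize(c["color"][170:250,310:390],None,fx=5,fy=5,interpolation=cv2.INTER_CUBIC);b=cv2.resize(s["color"][170:250,220:300+20],None,fx=5,fy=5,interpolation=cv2.INTER_CUBIC)[:400,100:500]
cv2.imwrite("pics/t3.png",np.hstack([a,b]))
t=c["color"];hsv=cv2.cvtColor(t,cv2.COLOR_BGR2HSV)
m=cv2.inRange(hsv,(100,120,60),(125,255,255));m[:,:320]=0;m[:,410:]=0;m[:195]=0;m[260:]=0
ys,xs=np.nonzero(m);P=np.array([at(c,(x,y),.251)[:2] for x,y in zip(xs,ys)]);print("cleat",P.mean(0),P.min(0),P.max(0))
print(bot.get_obs()["grasp_force"],bot.get_obs()["wrist_force"])
E
```

```text
<stdin>:7: RuntimeWarning: Mean of empty slice.
  ret = ret.dtype.type(ret / rcount)
Traceback (most recent call last):
ValueError: zero-size array to reduction operation minimum which has no identity
```

View pics/t3.png

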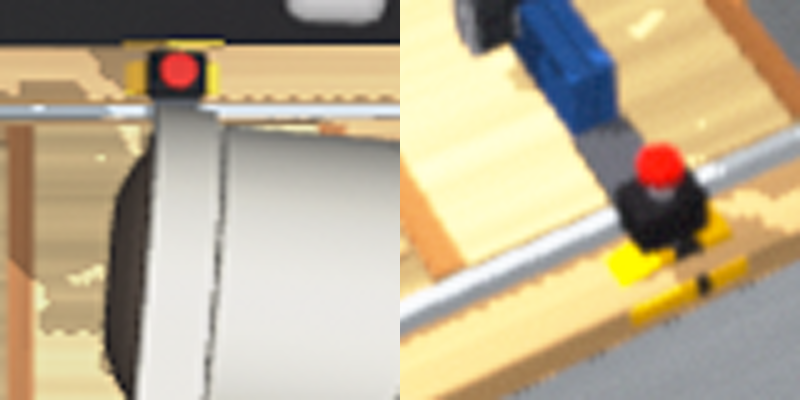

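The push force has dropped to about 0, but a grey gap still shows under the red cap (crop (660,185)), so the plunger may still be partly up. I'll hold for one call and compare.

Request:
arm_command --pt "0 0 0 0" --pt "0 0 0 0" --pt "0 0 0 0" --pt "0 0 0 0" --pt "0 0 0 0"

```text
time: 10.35
ee_pos: [0.5443, -0.0443, 0.2303]
tcp_rot: [180.0, -0.0, 90.5]
wrist_force: [0.5, -0.8, -0.8]
opening: -0.0002
grasp_force: 0.0
```

```bash
cat > cap.py <<'E'
from h import *
def cap(c,box):
    t=c["color"].astype(float);w=np.clip(t[...,2]-np.maximum(t[...,0],t[...,1])-60,0,None)
    k=np.zeros_like(w);x0,x1,y0,y1=box;k[y0:y1,x0:x1]=w[y0:y1,x0:x1];yy,xx=np.indices(k.shape);return np.array([(k*xx).sum(),(k*yy).sum()])/k.sum()
if __name__=="__main__":
    T0={"top0":None}
    for n,box in(("top",(325,395,175,195)),("scene",(240,310,195,245))):
        a=bot.camera(n);b=dict(a,color=cv2.imread(f"pics/{n}0.png"))
        p0,p1=cap(b,box),cap(a,box);print(n,p0,p1,[(at(a,p1,.25+h)-at(a,p0,.25)).round(4).tolist() for h in(0,.0036)])
    cv2.imwrite("pics/z4.png",cv2.resize(np.hstack([b["color"][200:245,235:275],a["color"][190:235,250:310]]),None,fx=8,fy=8,interpolation=cv2.INTER_CUBIC))
    o=bot.get_obs();print(o["grasp_force"],o["wrist_force"])
E
python3 cap.py
```

```text
top [378.92086804 183.52257782] [345.29373959 183.54606046] [[-0.0003, 0.0817, 0.0], [-0.0006, 0.0818, 0.0036]]
scene [254.90846682 218.71559333] [285.17032281 204.39869806] [[-0.0025, 0.0621, -0.0], [0.0002, 0.0609, 0.0036]]
0.0 [-0.61183404 -0.19954427  0.1953488 ]
```

View pics/z4.png

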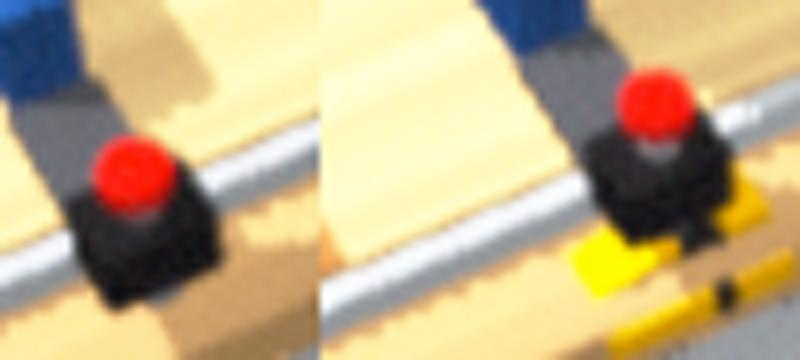

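The plunger is still raised (grey rod at (655,145)), and the block sits just short of the notch (700,235). I'll creep on.

Request:
arm_command --pt "0.0005 0 0 0" --pt "0.001 0 0 0" --pt "0.0015 0 0 0" --pt "0.002 0 0 0" --pt "0.002 0 0 0"

```text
time: 10.95
ee_pos: [0.5443, -0.0422, 0.2303]
tcp_rot: [-180.0, -0.0, 90.5]
wrist_force: [-0.4, -0.2, -0.2]
opening: -0.0001
grasp_force: 0.0
```

```bash
python3 cap.py
```

```text
top [378.92086804 183.52257782] [342.30838465 183.6089531 ] [[-0.0005, 0.0889, 0.0], [-0.0008, 0.0891, 0.0036]]
scene [254.90846682 218.71559333] [286.62914411 203.66009811] [[-0.0027, 0.0653, -0.0], [-0.0, 0.064, 0.0036]]
0.0 [ 0.37273744  1.08192101 -0.74777989]
```

The hatch jumped 7 mm for a 2 mm push and the force is zero, so it has snapped in. I'll back off and check the picture.

Request:
arm_command --pt "-0.005 0 0 0" --pt "-0.015 0 0 0" --pt "-0.025 0 0 0" --pt "-0.025 0 -0.02 0" --pt "-0.025 0 -0.06 0"

```text
time: 11.55
ee_pos: [0.5436, -0.0684, 0.2882]
tcp_rot: [-179.7, -0.0, 90.4]
wrist_force: [1.5, 0.3, 0.3]
opening: -0.0003
grasp_force: 0.0
```

Request:
arm_command --pt "0 0 -0.04 0" --pt "-0.02 -0.02 -0.08 0" --pt "-0.04 -0.05 -0.1 0" --pt "-0.06 -0.09 -0.1 0" --pt "-0.06 -0.09 -0.1 0"

```text
time: 12.05
ee_pos: [0.4518, -0.1303, 0.3925]
tcp_rot: [179.9, 0.1, 90.3]
wrist_force: [-0.9, 0.3, 0.3]
opening: -0.0002
grasp_force: 0.0
```

```bash
python3 cap.py
```

```text
top [378.92086804 183.52257782] [342.30858469 183.60185615] [[-0.0004, 0.0889, 0.0], [-0.0008, 0.0891, 0.0036]]
scene [254.90846682 218.71559333] [285.83812078 203.87748745] [[-0.003, 0.0638, -0.0], [-0.0003, 0.0625, 0.0036]]
0.0 [ 0.77590645 -0.61082474 -1.00760201]
```

View pics/z4.png

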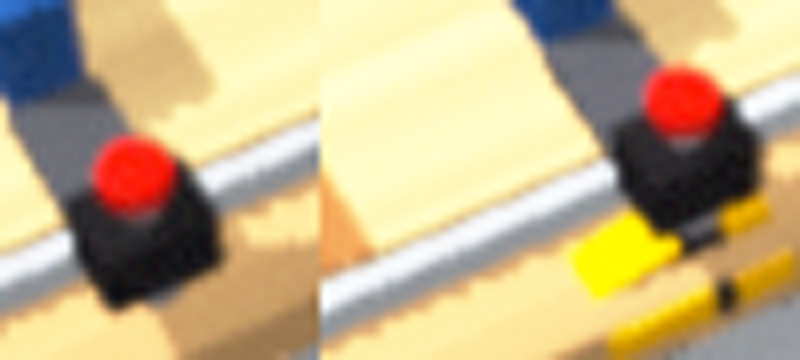

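The steel roller sits in the black notch (crop (700,235)) and the cap is back down on the block. The cap's y is about -0.0155, the same as the measured notch. The arm is clear, so I'll hand in.

```bash
python3 -c "
from h import *
print(bot.job_done())"
```

```text
the job is handed in; nothing more can be done
None
```

The hatch is set at airing: the plunger snapped into the catch-plate notch under a gentle push (about 5 N at most read), the arm backed off clear, and I handed the job in; no verdict came back.

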